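Grade mixed grinding balls on the sloped sorter

TASK

Set the ball sorter by turning its knob until the white line on the knob meets the white mark, and pull the knob fully out to lock it. Then lift the pan of mixed grinding balls and tip it over the head of the sloped deck so that all three small balls end in the side tray and both large balls in the tray at the low end. Stand the empty pan back upright on its mat, and leave the slide box, bottle and mortar where they are.

Things in the scene. Friction and masses are not known exactly. Their poses are not given: they have to be found in the camera images.
- sorter: aluminium ball sorter fixed on the bench, deck 100 mm wide between walls 32 mm high, sloping 15 deg from x = +150 mm (164 mm high, end wall 20 mm) down to x = -120 mm (92 mm high). Origin on the bench under its middle, +x to the high end, +y to the small-ball tray. Upper third solid plate, then three 12 mm bars; middle one centred = two 36 mm slots: small balls drop through, large roll on
- head (a point): point on the deck's solid upper plate, on its centre line, 55 mm short of the high end: where the balls are to be tipped; axes as the sorter's
- small_tray (a point): centre of the floor of the small-ball tray at the sorter's +y side, 180 x 80 mm inside, walls 45 mm high; a board under the bars slopes into it. (The large-ball tray lies beyond the deck's low end: 115 x 120 mm, its centre 178 mm from the sorter's origin towards -x, side walls 80 mm, front wall 90 mm high.) Axes as the sorter's
- knob_grip (a point): grip point of the black knob on the sorter's grey console (-y side): mid-thickness of its grip bar, 12 mm below its top. Bar 56 mm long, 14 thick, 34 high on a 52 mm disc (22 mm below this point). z = knob axis, out of the console face, which is tilted 35 deg from level to look up and towards the sorter's low end (-x); x along the bar to its end with the white line. Moves with the knob
- gap_knob (a joint): turn of the knob in rad, anticlockwise positive seen from outside; 0 = its white index line meets the white mark at the upper edge of the console's face (middle bar centred). It shifts the middle bar 16 mm per rad, range -1.35 to 1.35, friction about 0.12 N m, stays where it is left
- lock_pull (a joint): how far the knob is pulled out along its axis, m: 0 pushed in (start), 0.012 fully out against its stop (locked); friction about 4 N, no spring, stays where it is left
- mat: flat black rubber mat fixed on the bench, 190 x 115 x 4 mm, on which the pan starts. Origin under its centre, x along its length
- pan: open steel pan, 0.25 to 0.4 kg empty, about 0.8 kg with its balls; 146 mm long (x), 86 wide, walls 36 high, floor 3 thick; origin under its centre. Its +x end is the spout: no end wall, the last 27 mm of floor rise at 20 deg, so balls run out only when it is tipped well beyond 20 deg (about 45), spout down. A grip bar bridges it crosswise above the balls
- pan_grip (a point): middle of the pan's black grip bar: the bar lies along the pan's y, 12 mm thick (along the pan's x), 88 mm long, from 78 to 106 mm above the pan's underside; this point is 92 mm above the underside and 5 mm behind the pan's centre. Axes as the pan's
- spout (a point): tip of the pan's spout, 73 mm ahead of the pan's centre and 14 mm above its underside; axes as the pan's
- small1_center (a point): polished, slippery white ceramic grinding ball, 28 mm across; starts loose in the pan. The point is the ball's centre
- small2_center (a point): polished, slippery white ceramic grinding ball, 28 mm across; starts loose in the pan. The point is the ball's centre
- small3_center (a point): polished, slippery white ceramic grinding ball, 28 mm across; starts loose in the pan. The point is the ball's centre
- large1_center (a point): polished, slippery white ceramic grinding ball, 44 mm across; starts loose in the pan. The point is the ball's centre
- large2_center (a point): polished, slippery white ceramic grinding ball, 44 mm across; starts loose in the pan. The point is the ball's centre
- slide_box: bystander: closed slide box, 180 x 100 x 42 mm, blue with a white lid; origin under its centre
- reagent: bystander: brown glass bottle, 60 mm across, 130 mm tall; origin under its centre
- mortar: bystander: white mortar bowl, 90 mm across, 50 mm high; origin under its centre
Not all that is in view belongs to the job. Several things look just like the pan: the one meant starts farthest from the robot's base.

How it is judged:
By the outcome, as a careful person would: the job done as asked, in the order asked, and still so for the second after the job is handed in, with the robot touching nothing.
It also fails if it takes over 72 s, if anything falls off the work surface, if the arm or the gripper's body presses on something with over 40 N, if the wrist force passes 120 N, or if a joint passes its speed limit or range.

ROBOT

A 7-joint arm with a two-finger parallel gripper is mounted at the origin on the work surface. World frame = base frame: x ahead of the robot, y to its left, z up, the work surface at z = 0. Lengths are in m, angles in degrees, forces in N, time in s.
With the tool pointing down it reaches from about 0.425 to 0.875 m from the base axis. Payload 4.7 kg.
Tool frame: the origin (TCP) lies on the centre line of the jaws, within the pads' length; the fingertips stand 8 mm ahead of it and the grasp point (between the pads) lies 11 mm behind it; z points along the fingers, y is the direction in which the jaws open and shut (so a half turn about z gives the same grasp; the last joint's range is limited). The gripper opens to 87 mm and grips with 3 to 60 N. Pads are 19 mm wide; open, the fingers measure 117 mm over their backs; the gripper's body (75 mm by 190 mm) begins 51 mm behind the grasp point.
Start: joints at [68.188, 18.392, -4.016, 83.108, 1.295, 78.541, -3.26], TCP at [0.25, -0.6, 0.231] pointing down, gripper open.
Joint ranges: [-163.93, 163.93], [-17.29, 119.83], [-79.2, 71.16], [3.27, 140.29], [-89.18, 269.18], [5.43, 117.66], [-154.24, 154.24]. Speed limits (degrees/s): [147.25, 147.25, 180, 180, 180, 180, 180].

INTERFACE

Orientations are given as [roll, pitch, yaw] about the fixed x, y, z axes, in that order (R = Rz(yaw) Ry(pitch) Rx(roll)).
In Python, from cell import env gives the robot as it stands. The module is installed in compiled form; this text tells all that it offers.
- The arm moves only by the tool move_arm, never from a script. Its argument "steps" is a list of rows, each a list of 2 entries, a list of its own where there are three numbers: the shift along the tool's x, y, z in m, then the turn about the tool's z in rad. A call has 1 to 20 rows; each row is the pose to reach, as a shift and turn from the pose commanded when the call began, along the tool's axes at that moment; what a row does not reach only later rows make up. A row lasts 1/8 s, in which the tool goes at most 62.5 mm and 10.7 degrees, less where a joint would pass 70% of its speed; a pose out of reach is approached as far as the arm can. A call with a gripper value outside its range is refused whole. "hand" is the closure, from -1 (fully open) to 1 (shut), set as the call begins (left out, the last holds). The fingers move at their own pace and stop on an object; "squeeze" is the grip in N (left out, the last holds). Time passes only in rows, so rows that repeat a pose let the fingers close. It gives the time, the measured TCP pose, the force and the opening at its end, in the units of the state.
- env.get_obs(): the state, without advancing time (a new reading comes with each control period).
- env.read_camera(name): name is "side" or "top" or "wrist"; returns (picture, depth): 420x560x3 uint8, red, green, blue; 420x560 float32, m along the optical axis (not along the pixel's ray), 0 where there is no reading.
- env.calibration(name): a dict with "intrinsics" (3x3 intrinsics, pixels), "position" and "orientation" of the camera in the world; the wrist camera has in their place "mount" (4x4, takes a point from camera to tool coordinates, whose origin is the TCP and whose axes are the flange's). Camera axes: x right, y up, looking along -z (the intrinsics and any distortion apply to the point x, -y, -z); pixel columns grow to the right and rows downward; lengths in m; the calibration is good to about 2 mm. A picture is of the moment at which its call begins: read the wrist's pose just before it. calibration takes no time and is no camera call.
- env.sign_off(): hands the job in, once; it reports no verdict.
Trained networks look in the newest picture that a camera, given by its name, has taken for a name from the list of things; names that differ only in an ending like _2 or _b are one class to them, and where a whole thing is asked for, a point or a joint stands for the part that bears it (a point fixed in the world has none). Each returns a list of dicts, best first, with "conf" (0 to 1); they miss things now and then, are a little off and sometimes report something else, mostly with a low value. They report only what shows in the picture. A call takes as long as a camera call. They do not tell look-alikes from the thing itself.
- env.cut_out(camera, query): "region" (420x560 bool, what is visible of it) and "uv" ([column, row] in pixels, amid what is visible of it).
The state is a dict: "time_s": time; "qpos": joint angles; "joint_velocities": joint speeds; "effort": joint torques, N m; "tool_pos": TCP position; "tool_rot": TCP orientation; "force": force on the tool from outside, world axes, zero at the start; "wrist_torque": the same for the moment, N m; "grip_width": finger opening in m.
Only numpy, scipy, OpenCV 4.12 (cv2) and the standard library are available. Lean on these libraries where they do the work, as an engineer would, in place of code of your own. Each camera call takes 0.05 s, during which the arm holds its last target. There are 200 camera calls.

## Working session

There is one attempt and no reset: what is moved stays moved. The work goes in short steps, Python scripts to look and compute and a tool call to move; the robot and the scene stay as the last step left them, time stands still between calls to the robot, and variables do not carry over. Pictures are saved under pics/ and viewed, about 8 in all and at most 12, crops included, and the job is handed in when it is done.

Besides the shell and the picture viewer there is one more tool, called after "Emit:" as name(argument=value, ...) on one line, values as JSON. move_arm: Moves the arm, as the interface text tells. Its arguments: {"type":"object","properties":{"steps":{"type":"array"},"hand":{"type":"number"},"squeeze":{"type":"number"}},"required":["steps"]}

```bash
mkdir -p pics; cat > h.py <<'E'
import numpy as np, cv2
from scipy.spatial.transform import Rotation as R
from cell import env
def rot(o):
    o=np.array(o,float)
    return o if o.shape==(3,3) else (R.from_quat(o).as_matrix() if o.size==4 else R.from_euler('xyz',o,degrees=True).as_matrix())
def tcp():
    s=env.get_obs(); return np.array(s['tool_pos']),rot(s['tool_rot'])
def cam(name):
    c=env.calibration(name); K=np.array(c['intrinsics'])
    if 'mount' in c:
        p,r=tcp(); M=np.array(c['mount']); return K,r@M[:3,:3],p+r@M[:3,3],c
    return K,rot(c['orientation']),np.array(c['position']),c
def shot(name):
    C=cam(name); im,d=env.read_camera(name); return im,d,C
def pts(d,C):
    K,Rc,t,_=C; v,u=np.mgrid[:d.shape[0],:d.shape[1]]
    P=np.stack([(u-K[0,2])/K[0,0]*d,-(v-K[1,2])/K[1,1]*d,-d],-1)
    W=P@Rc.T+t; W[d==0]=np.nan; return W
def proj(X,C):
    K,Rc,t,_=C; p=(np.asarray(X)-t)@Rc; return np.stack([K[0,0]*p[...,0]/-p[...,2]+K[0,2],K[1,1]*-p[...,1]/-p[...,2]+K[1,2]],-1)
def save(n,im): cv2.imwrite('pics/'+n,im[...,::-1])
E
python3 - <<'E'
from h import *
print(env.get_obs())
for n in('top','side','wrist'):
    print(n,env.calibration(n))
a=[]
for n in('top','side'):
    im,d,C=shot(n); a.append(im); np.savez(n,im=im,d=d); 
save('top.png',a[0]); save('side.png',a[1])
for q in('pan','sorter','gap_knob','mat','slide_box','reagent','mortar'):
    for n in ('top','side'):
        C=cam(n); W=pts(np.load(n+'.npz')['d'],C)
        for r in env.cut_out(n,q):
            w=W[r['region']]; print(q,n,round(r['conf'],2),np.round(r['uv']),r['region'].sum(),np.nanmedian(w,0).round(3),np.nanmin(w,0).round(3),np.nanmax(w,0).round(3))
E
```

```text
{'time_s': 0.0, 'qpos': array([68.18651679, 18.43825249, -4.01503176, 83.17612599,  1.29530851,
       78.54115113, -3.25989833]), 'joint_velocities': array([-0.02141865, -0.07905674, -0.00464058,  0.0296771 ,  0.01721522,
        0.06379143,  0.06147915]), 'effort': array([-1.29582400e-03, -4.91276908e+01, -4.04449292e-01, -3.12530065e+01,
       -6.39346079e-02,  4.36358177e-02,  1.51313980e-04]), 'tool_pos': array([ 0.24975003, -0.59950726,  0.22945987]), 'tool_rot': array([-1.79889731e+02,  6.31903428e-03,  2.26229550e+01]), 'force': array([-0.23024078,  0.17070633,  0.21118786]), 'wrist_torque': array([ 0.04196704, -0.00441551, -0.02713029]), 'grip_width': 0.08737091851976775}
top {'intrinsics': array([[392.29781452,   0.        , 279.82613005],
       [  0.        , 392.29781452, 205.63868344],
       [  0.        ,   0.        ,   1.        ]]), 'position': array([0.3361122 , 0.02962399, 1.33805676]), 'orientation': array([  6.71403474,  -0.15421689, -91.37994113])}
side {'intrinsics': array([[401.01344499,   0.        , 278.02992612],
       [  0.        , 401.01344499, 210.1
[... 1869 characters left out ...]
box top 0.64 [395. 207.] 1758 [ 0.482 -0.367  0.042] [ 0.389 -0.432 -0.003] [ 0.58  -0.308  0.05 ]
slide_box side 0.79 [356. 168.] 1329 [ 0.47  -0.352  0.038] [ 0.385 -0.435 -0.003] [ 0.573 -0.211  0.124]
reagent top 0.68 [212. 142.] 333 [0.695 0.245 0.088] [0.677 0.222 0.   ] [0.732 0.286 0.135]
reagent side 0.66 [177. 228.] 685 [0.689 0.259 0.072] [ 0.673  0.179 -0.006] [0.839 0.282 0.131]
reagent side 0.17 [322. 172.] 197 [ 0.486 -0.173  0.116] [ 0.464 -0.205  0.088] [ 0.516 -0.153  0.143]
mortar top 0.87 [365. 135.] 513 [ 0.727 -0.284  0.027] [ 0.675 -0.32   0.001] [ 0.763 -0.236  0.056]
mortar side 0.62 [286. 146.] 386 [ 0.724 -0.289  0.033] [ 0.671 -0.377 -0.007] [ 0.797 -0.235  0.051]
```

```bash
python3 - <<'E'
from h import *
a=np.load('top.npz')['im']; b=np.load('side.npz')['im']
# top crop & side crop
save('t1.png',cv2.resize(a[90:390,100:460],(792,660))[:600])
save('s1.png',cv2.resize(b,(800,600),interpolation=cv2.INTER_CUBIC))
E
```

```text
(no output)
```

View pics/t1.png

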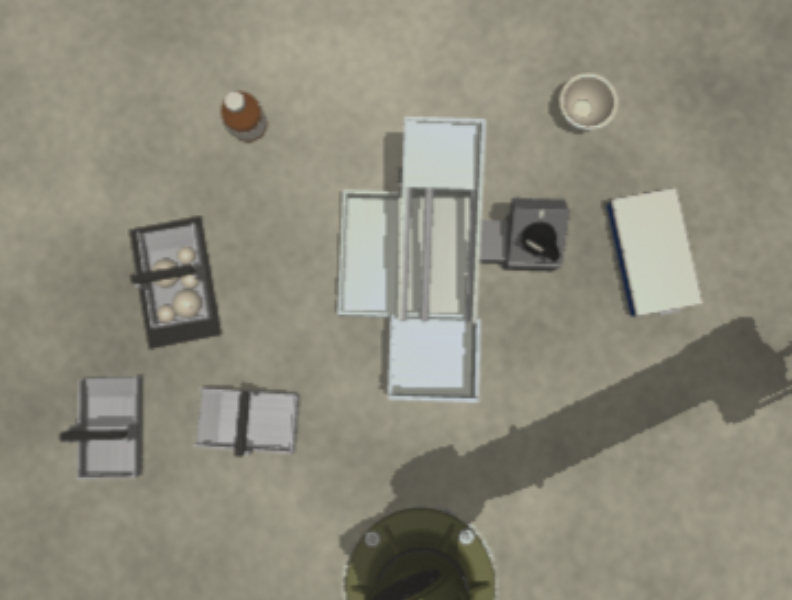

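View pics/s1.png

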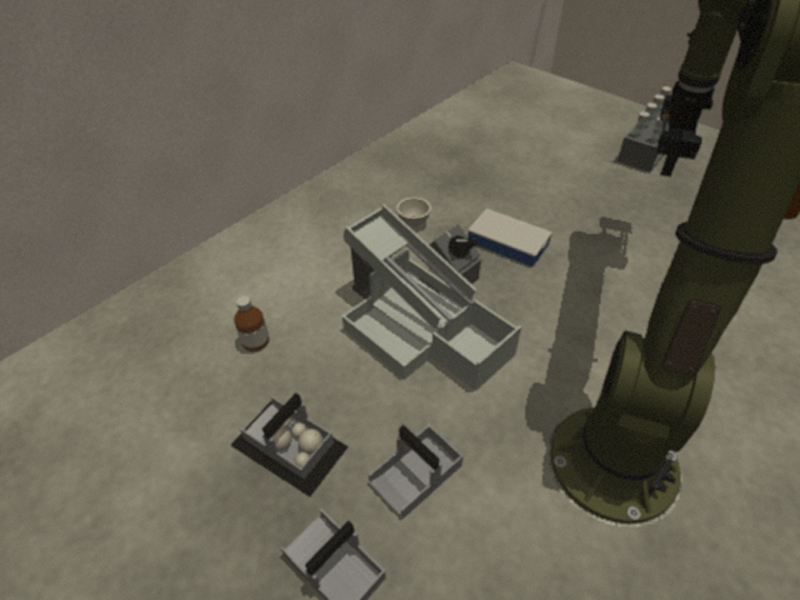

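The top picture shows the ball-filled pan on the black mat at about (182,215) in the full picture. The empty look-alikes are at (147,284) and (211,280). The filled pan is the farthest from the base (0.60 m against 0.52 m and 0.35 m) and it stands on the mat, so it's the one meant. The sorter's high end points to world +x.

The moves have no tilt axis, so first I'll check how the arm behaves at its reach limit, in free air.

Emit:
move_arm(steps=[[[0,0,-0.06],0],[[0,0,-0.12],0],[[0,0,-0.18],0],[[0,0.06,-0.24],0],[[0,0.12,-0.24],0],[[0,0.18,-0.24],0],[[0,0.24,-0.24],0],[[0,0.3,-0.24],0],[[0,0.36,-0.24],0],[[0,0.4,-0.24],0],[[0,0.4,-0.24],0]])

```text
time_s: 2.17
tool_pos: [0.3295, -0.7897, 0.3933]
tool_rot: [177.8, -0.1, 22.7]
force: [-0.5, -0.3, 0.0]
grip_width: 0.0871
```

```bash
python3 -c "
from h import *
s=env.get_obs(); print(s['time_s'],s['qpos'],s['tool_pos'],s['tool_rot'])"
```

```text
2.175 [ 64.18386393  59.0687565   71.16508913   3.29693922 -69.50212903
 117.60293852   0.42912256] [ 0.32945864 -0.78965191  0.39328475] [ 1.77784859e+02 -1.19040995e-01  2.27257760e+01]
```

Emit:
move_arm(steps=[[[0,-0.06,0],0],[[0,-0.12,0],0],[[0,-0.18,0],0],[[0,-0.2,0],0],[[0,-0.2,0],0]])

```text
time_s: 2.8
tool_pos: [0.251, -0.6021, 0.385]
tool_rot: [177.9, -0.2, 22.7]
force: [0.1, -0.8, 0.7]
grip_width: 0.0871
```

```bash
python3 -c "
from h import *
s=env.get_obs(); print(s['time_s'],s['qpos'],s['tool_pos'],s['tool_rot'])"
```

```text
2.8 [ 19.34972923  27.23925708  70.38288209  70.81647113 -26.5759686
  96.47864744  16.02037096] [ 0.25096905 -0.60212614  0.38498112] [ 1.77899873e+02 -1.53341917e-01  2.26863989e+01]
```

The tilt at the reach limit is tiny and unwanted, so I'll do the pour with a vertical tool. The level pan's underside will rest on the sorter's 20 mm end wall, and as the jaws loosen around the bar it will tip spout-down onto the deck. Next I'll measure the sorter, knob and pan.

```bash
cat > m.py <<'E'
from h import *
def rect(P,name):
    P=P[~np.isnan(P).any(1)]
    if len(P)<5: print(name,'few',len(P)); return
    c,s,a=cv2.minAreaRect(P[:,:2].astype(np.float32)*1000); print(name,len(P),'c',np.round(c,1),'size',np.round(s,1),'ang',round(a,2),'z',np.nanpercentile(P[:,2],[5,50,95]).round(3))
E
python3 - <<'E'
from m import *
T=[]
for n in('top','side'):
    f=np.load(n+'.npz'); W=pts(f['d'],cam(n)); W[cv2.erode((f['d']>0).astype(np.uint8),np.ones((3,3)))==0]=np.nan
    x,y,z=W[...,0],W[...,1],W[...,2]
    rect(W[(z>.13)&(z<.3)&(x>.3)&(x<.75)&(y<.09)&(y>-.12)],n+' deckhi')
    m=(x>.35)&(x<.6)&(y>.28)&(y<.47)
    rect(W[m&(z>.022)&(z<.05)],n+' pan'); rect(W[m&(z>.085)&(z<.13)],n+' bar'); 
    m=(x>.4)&(x<.6)&(y>-.26)&(y<-.13)
    rect(W[m&(z>.03)&(z<.2)],n+' console');
    im=f['im']; g=im.max(-1); k=m&(z>.09)&(g<60); rect(W[k],n+' knob'); print(W[k][W[k][:,2].argsort()[::6]].round(3)[-12:])
im,d,C=shot('side'); save('s2.png',im)
E
```

```text
top deckhi 1445 c [536.5 -39.3] size [114.4 252.3] ang 88.58 z [0.134 0.152 0.184]
top pan 534 c [467.1 362.3] size [145.6  88.6] ang 9.04 z [0.025 0.036 0.048]
top bar 130 c [462.2 361. ] size [15.3 87.4] ang 7.38 z [0.089 0.108 0.112]
top console 920 c [ 512.6 -176.8] size [91.8 97.8] ang 87.62 z [0.049 0.107 0.135]
top knob 201 c [ 502.8 -174.3] size [82.3 45.2] ang 65.08 z [0.097 0.12  0.14 ]
[[ 0.466 -0.201  0.127]
 [ 0.472 -0.195  0.128]
 [ 0.501 -0.156  0.129]
 [ 0.475 -0.204  0.13 ]
 [ 0.475 -0.195  0.131]
 [ 0.491 -0.183  0.132]
 [ 0.481 -0.185  0.133]
 [ 0.484 -0.185  0.135]
 [ 0.493 -0.176  0.136]
 [ 0.496 -0.169  0.138]
 [ 0.49  -0.178  0.142]
 [ 0.493 -0.172  0.144]]
side deckhi 1647 c [534.2 -37.8] size [119.5 259.8] ang 86.83 z [0.133 0.151 0.181]
side pan 874 c [464.1 361.3] size [147.3  90.1] ang 9.27 z [0.024 0.035 0.047]
side bar 275 c [459.2 360.6] size [14.1 88.3] ang 8.93 z [0.087 0.104 0.109]
side console 738 c [ 504.  -184.1] size [84.7 90.8] ang 87.3 z [0.049 0.099 0.132]
side knob 234 c [ 503.1 -174.8] size [95.7 50.4] ang 57.8 z [0.092 0.111 0.133]
[[ 0.467 -0.206  0.12 ]
 [ 0.537 -0.144  0.121]
 [ 0.497 -0.158  0.123]
 [ 0.47  -0.205  0.124]
 [ 0.478 -0.175  0.126]
 [ 0.47  -0.205  0.127]
 [ 0.471 -0.19   0.128]
 [ 0.472 -0.201  0.129]
 [ 0.468 -0.196  0.13 ]
 [ 0.484 -0.162  0.131]
 [ 0.481 -0.187  0.133]
 [ 0.495 -0.16   0.135]]
```

View pics/s2.png

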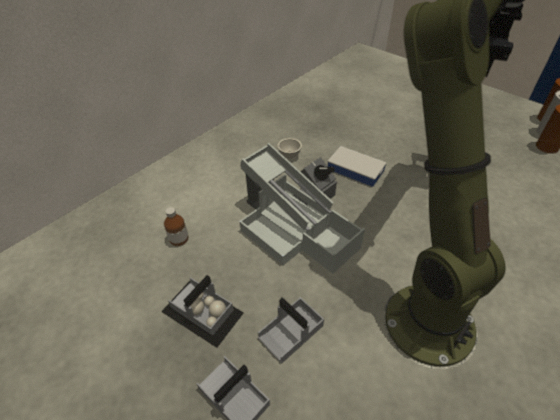

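```bash
cat >> m.py <<'E'
def go(X,yaw=None):
    p,r=tcp(); s=r.T@(np.array(X)-p); t=0
    if yaw is not None:
        y0=np.degrees(np.arctan2(r[1,0],r[0,0])); t=-np.radians((yaw-y0+180)%360-180)
    print('shift',s.round(4),'turn',round(t,3)); return s,t
E
python3 -c "
from m import *
go([.49,-.178,.30],-1.5); print(tcp())"
```

```text
shift [ 0.3839 -0.3002  0.077 ] turn 0.421
(array([ 0.24952508, -0.60026841,  0.38550628]), array([[ 0.92310988,  0.38410336,  0.01824172],
       [ 0.38450118, -0.92262739, -0.03029093],
       [ 0.00519546,  0.03497582, -0.99937465]]))
```

Emit:
move_arm(steps=[[[0.043,-0.034,0.009],0.05],[[0.086,-0.067,0.018],0.1],[[0.128,-0.1,0.026],0.15],[[0.171,-0.134,0.034],0.2],[[0.214,-0.167,0.043],0.25],[[0.257,-0.2,0.051],0.3],[[0.3,-0.234,0.06],0.35],[[0.342,-0.267,0.069],0.4],[[0.384,-0.3,0.077],0.42],[[0.384,-0.3,0.077],0.42],[[0.384,-0.3,0.077],0.42]])

```text
time_s: 4.22
tool_pos: [0.4918, -0.1846, 0.2979]
tool_rot: [177.9, -0.9, -1.5]
force: [-0.2, -0.7, 0.6]
grip_width: 0.0869
```

```bash
python3 - <<'E'
from m import *
s=env.get_obs(); print(s['time_s'],s['qpos'].round(1))
im,d,C=shot('wrist'); np.savez('w1',im=im,d=d); W=pts(d,C)
for q in('knob_grip','gap_knob'):
    for r in env.cut_out('wrist',q):
        w=W[r['region']]; print(q,round(r['conf'],2),np.round(r['uv']),r['region'].sum(),np.nanmedian(w,0).round(3)); rect(w,q)
        hi=w[w[:,2]>np.nanpercentile(w[:,2],50)]; rect(hi,'hi')
rect(W[(W[...,2]>.165)&(W[...,2]<.25)],'hi deck')
save('w1.png',im)
E
```

```text
4.225 [-36.9  -1.5  53.1  97.5   3.1  82.  -75.7]
knob_grip 0.61 [269. 191.] 2139 [ 0.499 -0.184  0.123]
knob_grip 2128 c [ 482.6 -179.5] size [61.1 85.5] ang 69.83 z [0.108 0.123 0.14 ]
hi 1064 c [ 487.  -179.4] size [59.3 23.9] ang 51.5 z [0.125 0.133 0.142]
gap_knob 0.71 [271. 189.] 2087 [ 0.499 -0.184  0.123]
gap_knob 2076 c [ 499.8 -186.8] size [61.1 47.3] ang 60.66 z [0.109 0.123 0.141]
hi 1038 c [ 486.7 -179.9] size [60.2 23.7] ang 52.13 z [0.125 0.133 0.142]
hi deck 5130 c [601.8 -43.4] size [114.8 121.1] ang 88.7 z [0.166 0.177 0.191]
```

View pics/w1.png

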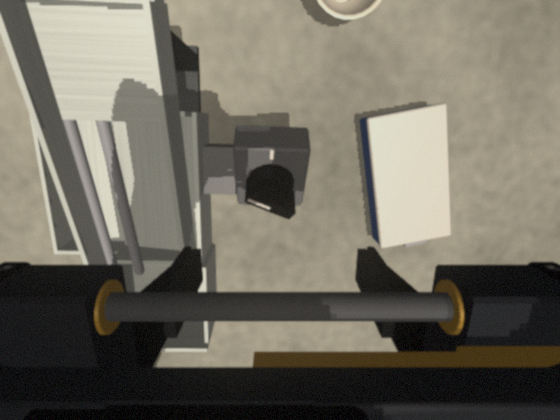

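```bash
python3 - <<'E'
from m import *
from cell import env
f=np.load('w1.npz'); W=pts(f['d'],cam('wrist'))
yaw=-1.5
A=R.from_euler('z',yaw,degrees=True).as_matrix()@np.array([[np.cos(np.radians(35)),0,-np.sin(np.radians(35))],[0,1,0],[np.sin(np.radians(35)),0,np.cos(np.radians(35))]]) # cols: upslope u, v, n
P=W.reshape(-1,3); P=P[(np.abs(P[:,0]-.49)<.06)&(np.abs(P[:,1]+.178)<.05)&(P[:,2]>.05)]
q=P@A   # coords u,v,n
h,e=np.histogram(q[:,2],bins=np.arange(-.25,-.1,.002)); print([(round(a,3),b) for a,b in zip(e,h) if b>40])
mx=np.percentile(q[:,2],99.7); b=q[q[:,2]>mx-.008]; 
c,s,a=cv2.minAreaRect((b[:,:2]*1000).astype(np.float32)); print('bar top',len(b),c,s,a,'n',np.percentile(b[:,2],[10,50,90]))
n=np.median(b[:,2]); 
print('G',(A@np.array([c[0]/1000,c[1]/1000,n-.012])).round(4))
rect(W[(W[...,2]>.165)&(W[...,2]<.25)],'hi deck')
Z=W.reshape(-1,3); Z=Z[(Z[:,2]>.12)&(Z[:,1]>-.13)]; rect(Z,'deck')
E
```

```text
[(np.float64(-0.226), np.int64(61)), (np.float64(-0.224), np.int64(90)), (np.float64(-0.222), np.int64(88)), (np.float64(-0.22), np.int64(113)), (np.float64(-0.218), np.int64(93)), (np.float64(-0.216), np.int64(100)), (np.float64(-0.214), np.int64(337)), (np.float64(-0.212), np.int64(1642)), (np.float64(-0.21), np.int64(324)), (np.float64(-0.208), np.int64(52)), (np.float64(-0.206), np.int64(55)), (np.float64(-0.204), np.int64(415)), (np.float64(-0.202), np.int64(113)), (np.float64(-0.2), np.int64(59)), (np.float64(-0.198), np.int64(62)), (np.float64(-0.196), np.int64(64)), (np.float64(-0.194), np.int64(61)), (np.float64(-0.192), np.int64(66)), (np.float64(-0.19), np.int64(74)), (np.float64(-0.188), np.int64(66)), (np.float64(-0.186), np.int64(78)), (np.float64(-0.184), np.int64(64)), (np.float64(-0.182), np.int64(68)), (np.float64(-0.18), np.int64(69)), (np.float64(-0.178), np.int64(69)), (np.float64(-0.176), np.int64(75)), (np.float64(-0.174), np.int64(79)), (np.float64(-0.172), np.int64(86)), (np.float64(-0.17), np.int64(411))]
bar top 18331 (656.6887817382812, -164.46298217773438) (9.853392601013184, 100.05058288574219) 0.5561437606811523 n [0.02763566 0.03073332 0.03366291]
G [ 0.5227 -0.1782  0.392 ]
hi deck 5254 c [601.4 -44.2] size [112.1 125.6] ang 86.72 z [0.166 0.177 0.191]
deck 36069 c [541.5 -58.3] size [147.3 249.3] ang 86.92 z [0.13  0.16  0.383]
```

```bash
python3 - <<'E'
from m import *
f=np.load('w1.npz'); W=pts(f['d'],cam('wrist'))
c35,s35=np.cos(np.radians(35)),np.sin(np.radians(35))
for yaw in(-1.5,):
    A=R.from_euler('z',yaw,degrees=True).as_matrix()@np.array([[c35,0,-s35],[0,1,0],[s35,0,c35]])
    q=W.reshape(-1,3); q=q[(np.abs(q[:,0]-.49)<.07)&(np.abs(q[:,1]+.178)<.06)&(q[:,2]>.05)&(q[:,2]<.2)]@A
    b=q[np.abs(q[:,2]+.169)<.003]; c,s,a=cv2.minAreaRect((b[:,:2]*1000).astype(np.float32)); print('bar top',len(b),c,s,a,'n',np.percentile(b[:,2],[10,50,90]))
    n=np.median(b[:,2]); print('G',(A@np.array([c[0]/1000,c[1]/1000,n-.012])).round(4))
    b=q[np.abs(q[:,2]+.212)<.003]; c,s,a=cv2.minAreaRect((b[:,:2]*1000).astype(np.float32)); print('face',len(b),c,s,a)
Z=W.reshape(-1,3); Z=Z[(Z[:,2]>.12)&(Z[:,2]<.24)&(Z[:,1]>-.11)&(Z[:,1]<.05)]; rect(Z,'deck')
im=f['im']; save('k.png',cv2.resize(im[130:230,200:320],(720,600),interpolation=cv2.INTER_CUBIC))
E
```

```text
bar top 527 (475.832275390625, -169.6524658203125) (55.76075744628906, 14.60636043548584) 57.45616912841797 n [-0.17066751 -0.16892537 -0.16813017]
G [ 0.4889 -0.1825  0.1247]
face 2331 (475.8631591796875, -170.3500213623047) (79.96430206298828, 89.26427459716797) 88.43018341064453
deck 26734 c [542.5 -40.7] size [112.1 249.7] ang 86.7 z [0.128 0.154 0.184]
```

```bash
python3 -c "
from m import *
go([.489,-.1825,.118],-3.2); print(tcp()[0])"
```

```text
shift [-0.0056 -0.0095  0.1798] turn 0.028
[ 0.49140308 -0.18552313  0.2981276 ]
```

Emit:
move_arm(steps=[[[-0.005,-0.009,0.04],0.028],[[-0.0056,-0.0095,0.08],0.028],[[-0.0056,-0.0095,0.12],0.028],[[-0.0056,-0.0095,0.15],0.028],[[-0.0056,-0.0095,0.17],0.028],[[-0.0056,-0.0095,0.18],0.028],[[-0.0056,-0.0095,0.18],0.028],[[-0.0056,-0.0095,0.18],0.028]])

```text
time_s: 5.38
tool_pos: [0.4899, -0.1812, 0.1183]
tool_rot: [177.9, -1.1, -3.1]
force: [-0.1, -0.5, -0.0]
grip_width: 0.087
```

Emit:
move_arm(steps=[[[0,0,0],0],[[0,0,0],0],[[0,0,0],0],[[0,0,0],0],[[0,0,0],0],[[0,0,0],0],[[0,0,0],0],[[0,0,0],0]], hand=0.3, squeeze=25)

```text
time_s: 6.38
tool_pos: [0.4892, -0.182, 0.1175]
tool_rot: [177.9, -1.0, -3.1]
force: [0.3, -4.9, 1.1]
grip_width: 0.0518
```

Emit:
move_arm(steps=[[[0,0,0],0],[[0,0,-0.012],0],[[0,0,-0.022],0],[[0,0,-0.022],-0.15],[[0,0,-0.022],-0.32],[[0,0,-0.022],-0.5],[[0,0,-0.022],-0.67],[[0,0,-0.022],-0.84],[[0,0,-0.022],-0.84],[[0,0,-0.022],-0.84]], hand=-0.5)

```text
time_s: 7.62
tool_pos: [0.4893, -0.1796, 0.1397]
tool_rot: [177.9, 0.8, 44.9]
force: [0.3, -0.1, -0.3]
grip_width: 0.0654
```

Emit:
move_arm(steps=[[[0,0,0],0],[[0,0,0],0],[[0,0,0],0],[[0,0,0],0]], hand=0.2, squeeze=10)

```text
time_s: 8.12
tool_pos: [0.4889, -0.1799, 0.1393]
tool_rot: [177.9, 0.9, 45.1]
force: [0.4, -1.1, 0.4]
grip_width: 0.0373
```

Emit:
move_arm(steps=[[[0,0,0.005],0],[[0,0,0.01],0],[[0,0,0.01],0],[[0,0,0.01],0],[[0,0,0.01],0]], hand=0.9, squeeze=12)

```text
time_s: 8.75
tool_pos: [0.4879, -0.1795, 0.1291]
tool_rot: [178.1, 0.9, 45.1]
force: [-5.6, 2.4, 6.2]
grip_width: 0.0215
```

Emit:
move_arm(steps=[[[0,0,0],0.1],[[0,0,0],0.2],[[0,0,0],0.3],[[0,0,0],0.4],[[0,0,0],0.4]])

```text
time_s: 9.38
tool_pos: [0.4884, -0.1805, 0.1292]
tool_rot: [177.8, 0.1, 22.2]
force: [-3.8, 0.9, 4.6]
grip_width: 0.0173
```

```bash
python3 - <<'E'
from m import *
im,d,C=shot('wrist'); im2,d2,_=shot('side')
K=np.vstack([cv2.resize(im[60:300,140:420],(560,480)),cv2.resize(im2[130:210,280:374],(560,476))])[:956]
save('k2.png',cv2.resize(im[60:300,140:420],(700,600)))
print(env.get_obs()['wrist_torque'],env.get_obs()['force'])
E
```

```text
[-0.00095216  0.75633102 -0.07680434] [-4.08340159  0.61976056  5.08153442]
```

View pics/k2.png

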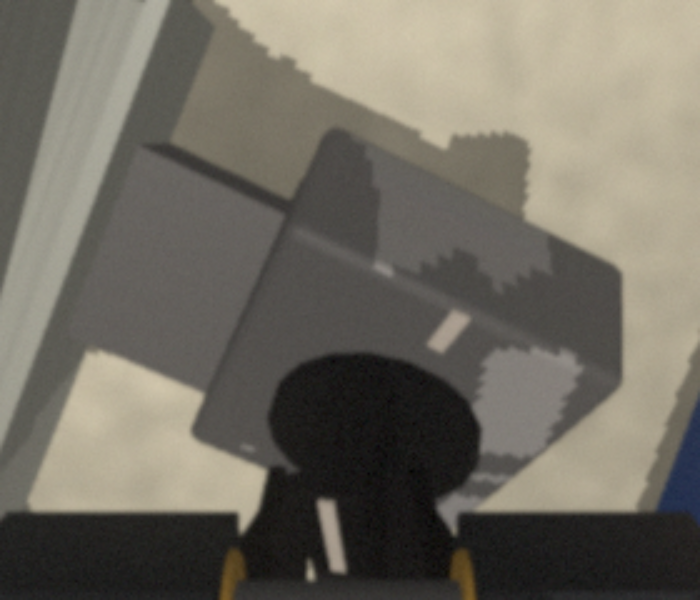

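The crop shows the knob turning with the jaws. The white line is at (330,535) and the mark at (448,332), so I'll finish the turn and squeeze to align.

Emit:
move_arm(steps=[[[0,0,0],0.1],[[0,0,0],0.2],[[0,0,0],0.3],[[0,0,0],0.4],[[0,0,0],0.443],[[0,0,0],0.443]])

```text
time_s: 10.22
tool_pos: [0.489, -0.1813, 0.1289]
tool_rot: [177.8, -1.0, -3.1]
force: [0.9, -3.0, -3.0]
grip_width: 0.014
```

Emit:
move_arm(steps=[[[0,0,0.005],0],[[0,0,0.005],0],[[0,0,0.005],0],[[0,0,0.005],0]], squeeze=45)

```text
time_s: 10.72
tool_pos: [0.4892, -0.1815, 0.1281]
tool_rot: [178.0, -0.9, -3.1]
force: [-13.8, 2.4, 32.9]
grip_width: 0.0133
```

```bash
python3 - <<'E'
from m import *
im,d,C=shot('wrist'); print(env.get_obs()['wrist_torque'],env.get_obs()['force'])
save('k3.png',cv2.resize(im[60:300,140:420],(700,600)))
# mark direction: light pixels on console
W=pts(d,C); g=im.min(-1); m=(g>120)&(W[...,2]>.09)&(W[...,2]<.16)&(W[...,1]<-.13); rect(W[m],'white')
print(W[m].mean(0))
E
```

```text
[0.43833109 2.89720628 0.15621233] [-12.59744496   0.46125457  33.07360099]
white 1524 c [ 521.8 -194.8] size [57.2 81.1] ang 87.09 z [0.096 0.123 0.142]
[ 0.52791292 -0.20036953  0.11960301]
```

View pics/k3.png

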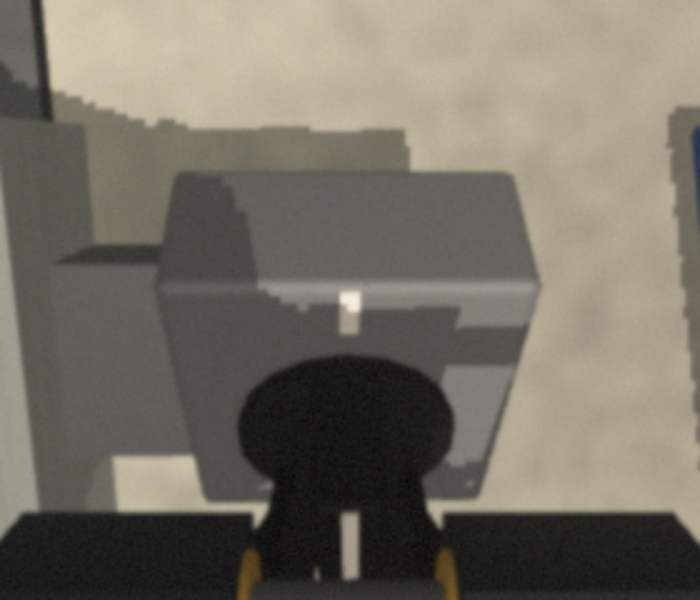

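The line and the mark now coincide (both at x≈349 in the crop). Next I'll pull the knob out along its axis.

Emit:
move_arm(steps=[[[0,0,-0.003],0],[[0,0,-0.005],0],[[-0.002,0,-0.008],0],[[-0.004,0,-0.011],0],[[-0.006,0,-0.0135],0],[[-0.008,0,-0.016],0],[[-0.0098,0,-0.019],0],[[-0.0098,0,-0.019],0],[[-0.0098,0,-0.019],0]])

```text
time_s: 11.9
tool_pos: [0.4815, -0.1804, 0.1391]
tool_rot: [177.6, -1.4, -3.1]
force: [21.9, -11.4, -44.8]
grip_width: 0.0139
```

```bash
python3 - <<'E'
from m import *
print(env.get_obs()['wrist_torque'],env.get_obs()['force'],tcp()[0])
E
```

```text
[-1.97816903 -4.7767788   0.33345685] [ 21.90038456 -11.39445475 -44.7627827 ] [ 0.48152864 -0.18036571  0.13906531]
```

Emit:
move_arm(steps=[[[0.0013,0,0.002],0],[[0.0013,0,0.002],0]])

```text
time_s: 12.15
tool_pos: [0.4818, -0.1805, 0.1388]
tool_rot: [177.7, -1.2, -3.1]
force: [12.9, -7.6, -24.7]
grip_width: 0.0137
```

Emit:
move_arm(steps=[[[0,0,0],0],[[0,0,0],0],[[0,0,0],0],[[0,0,-0.03],0],[[0,0,-0.08],0],[[0,0,-0.14],0],[[0,0,-0.18],0],[[0,0,-0.18],0],[[0,0,-0.18],0]], hand=-0.6)

```text
time_s: 13.28
tool_pos: [0.4773, -0.1724, 0.3203]
tool_rot: [178.0, -0.9, -3.2]
force: [-0.6, -0.3, -0.9]
grip_width: 0.0696
```

```bash
cat > knob.py <<'E'
from m import *
def knob(W,G=(.489,-.1825,.1247),yaw=-3.2):
    c35,s35=np.cos(np.radians(35)),np.sin(np.radians(35))
    A=R.from_euler('z',yaw,degrees=True).as_matrix()@np.array([[c35,0,-s35],[0,1,0],[s35,0,c35]])
    q=W.reshape(-1,3); q=q[(np.abs(q[:,0]-.49)<.08)&(np.abs(q[:,1]+.178)<.06)&(q[:,2]>.05)&(q[:,2]<.2)]@A
    f=q[:,2]; g=(np.array(G)@A)[2]
    h,e=np.histogram(f,bins=np.arange(g-.06,g+.05,.001)); print('peaks n rel G0 mm',[(round((a-g)*1000,1),int(b)) for a,b in zip(e,h) if b>100])
    top=np.percentile(f,99.5); b=q[np.abs(f-top)<.003]; c,s,a=cv2.minAreaRect((b[:,:2]*1000).astype(np.float32)); print('bar',len(b),c,s,a,'top rel',(np.median(b[:,2])-g)*1000)
E
python3 - <<'E'
from knob import *
s=env.get_obs(); print(s['force'],s['time_s'],s['tool_pos'],s['qpos'].round(1))
im,d,C=shot('wrist'); np.savez('w2',im=im,d=d,t=C[2],r=C[1]); W=pts(d,C); knob(W)
Z=W.reshape(-1,3); Z=Z[(Z[:,2]>.12)&(Z[:,2]<.24)&(Z[:,1]>-.11)&(Z[:,1]<.05)]; rect(Z,'deck')
go([.462,.361,.30],9.1)
E
```

```text
[-0.58291736 -0.29916435 -0.91526473] 13.275 [ 0.47733732 -0.17237597  0.32032876] [-40.1  -5.9  52.5  97.3   6.5  85.  -81.4]
peaks n rel G0 mm [(np.float64(-32.0), 278), (np.float64(-31.0), 1250), (np.float64(-30.0), 894), (np.float64(-11.0), 390), (np.float64(-10.0), 283), (np.float64(23.0), 207), (np.float64(24.0), 167)]
bar 456 (480.0306091308594, -154.2003936767578) (55.51708221435547, 13.711369514465332) 1.953900694847107 top rel 23.888939802210242
deck 22361 c [531.  -38.9] size [111.5 266.5] ang 86.66 z [0.127 0.153 0.183]
shift [-4.500e-02 -5.321e-01  2.000e-04] turn -0.214
```

```bash
python3 - <<'E'
from knob import *
f=np.load('w2.npz'); im=f['im']; C=cam('wrist'); p=proj([.482,-.182,.135],C); print(p)
u,v=map(int,p); save('k4.png',cv2.resize(im[max(0,v-60):v+60,u-70:u+70],(700,600),interpolation=cv2.INTER_CUBIC))
E
```

```text
[281.01120728 188.23197846]
```

View pics/k4.png

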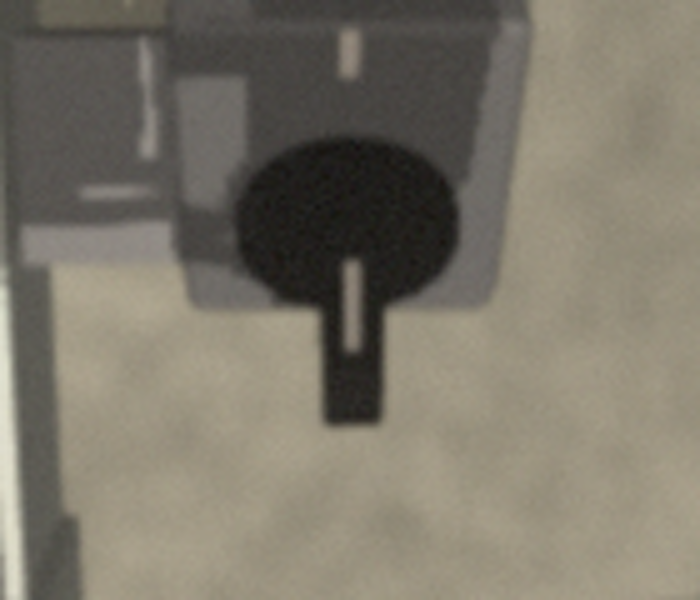

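The knob's white line (x≈352) and the mark (x≈349) agree within about 1°, and the bar top moved out by 11.9 mm. Now I'll go to the pan. Joint 7's range means it has to be approached at yaw ≈ -81° (279°).

Emit:
move_arm(steps=[[[-0.004,-0.055,0],-0.18],[[-0.009,-0.11,0],-0.36],[[-0.013,-0.165,0],-0.54],[[-0.018,-0.22,0],-0.72],[[-0.022,-0.275,0],-0.9],[[-0.027,-0.33,0],-1.08],[[-0.032,-0.385,0],-1.26],[[-0.036,-0.44,0],-1.44],[[-0.041,-0.49,0],-1.62],[[-0.045,-0.532,0],-1.8],[[-0.045,-0.532,0],-1.98]])

```text
time_s: 14.7
tool_pos: [0.4601, 0.3644, 0.2976]
tool_rot: [-179.8, 2.4, 110.9]
force: [-0.9, -0.8, 0.1]
grip_width: 0.0702
```

Emit:
move_arm(steps=[[[0,0,0],-0.18],[[0,0,0],-0.36],[[0,0,0],-0.54],[[0,0,0],-0.72],[[0,0,0],-0.9],[[0,0,0],-1.08],[[0,0,0],-1.26],[[0,0,0],-1.44],[[0,0,0],-1.62],[[0,0,0],-1.8],[[0,0,0],-1.98],[[0,0,0],-2.16]])

```text
time_s: 16.2
tool_pos: [0.4622, 0.3599, 0.299]
tool_rot: [-178.1, -1.4, -125.7]
force: [-0.5, 0.1, 0.3]
grip_width: 0.0696
```

```bash
python3 - <<'E'
from m import *
s=env.get_obs(); print(s['time_s'],s['qpos'].round(1),s['tool_pos'],s['tool_rot'])
im,d,C=shot('wrist'); W=pts(d,C); np.savez('w3',im=im,d=d)
z=W[...,2]; m=(np.hypot(W[...,0]-.464,W[...,1]-.361)<.1)
rect(W[m&(z>.092)&(z<.125)],'bar'); rect(W[m&(z>.03)&(z<.048)],'rim')
save('w3.png',im)
E
```

```text
16.2 [-56.7   9.8  17.2  86.4  -0.7  85.1 104.6] [0.46221212 0.35992158 0.29895022] [-178.09363428   -1.40674958 -125.71293757]
bar 969 c [463.4 361.2] size [12.  88.2] ang 8.58 z [0.097 0.109 0.111]
rim 2272 c [468.9 361.6] size [146.3  87.3] ang 8.66 z [0.031 0.039 0.047]
```

View pics/w3.png

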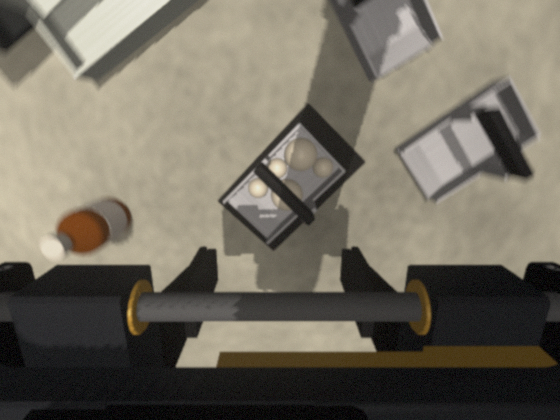

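The view shows the pan with its five balls at about (290,175), the spout end at lower left (245,225) and the bar at (285,195). It's the pan on the mat and the farthest from the base, so the choice is confirmed.

```bash
python3 -c "
from m import *
p,r=tcp(); g=-.011*r[:,2]; print(g)
go(np.array([.4634,.3612,.096])-g,-81.4)"
```

```text
[-0.00014133  0.00043213  0.0109906 ]
shift [-0.0067  0.0065  0.2138] turn -0.768
```

Emit:
move_arm(steps=[[[-0.002,0.002,0.03],-0.18],[[-0.004,0.004,0.06],-0.36],[[-0.0067,0.0065,0.09],-0.54],[[-0.0067,0.0065,0.11],-0.7],[[-0.0067,0.0065,0.13],-0.768],[[-0.0067,0.0065,0.16],-0.768],[[-0.0067,0.0065,0.19],-0.768],[[-0.0067,0.0065,0.205],-0.768],[[-0.0067,0.0065,0.213],-0.768],[[-0.0067,0.0065,0.213],-0.768],[[-0.0067,0.0065,0.213],-0.768]])

```text
time_s: 17.62
tool_pos: [0.4653, 0.3625, 0.089]
tool_rot: [-179.3, -2.1, -82.0]
force: [0.2, 0.7, 0.4]
grip_width: 0.0696
```

```bash
python3 -c "
from m import *
s=env.get_obs(); print(s['qpos'].round(1),s['tool_pos'],s['tool_rot'],s['force']); p,r=tcp(); go(np.array([.4634,.3612,.096])+.011*r[:,2],-81.4)"
```

```text
[-52.4  17.8  12.5 101.3  -1.8  61.9 148.4] [0.46532748 0.36248962 0.08902297] [-179.33429893   -2.14753354  -82.03757531] [0.17988466 0.67333967 0.37941685]
shift [0.0013 0.002  0.004 ] turn -0.011
```

Emit:
move_arm(steps=[[[0.001,0.002,0.004],-0.011],[[0.001,0.002,0.004],-0.011],[[0.001,0.002,0.004],-0.011],[[0.001,0.002,0.004],-0.011],[[0.001,0.002,0.004],-0.011],[[0.001,0.002,0.004],-0.011],[[0.001,0.002,0.004],-0.011],[[0.001,0.002,0.004],-0.011]], hand=0.95, squeeze=45)

```text
time_s: 18.62
tool_pos: [0.4636, 0.3606, 0.0841]
tool_rot: [-179.4, -2.2, -81.4]
force: [3.2, 1.0, -1.0]
grip_width: 0.0115
```

Emit:
move_arm(steps=[[[0,0,-0.01],0],[[0,0,-0.03],0],[[0,0,-0.055],0],[[0,0,-0.08],0],[[0,0,-0.105],0],[[0,0,-0.13],0],[[0,0,-0.155],0],[[0,0,-0.18],0],[[0,0,-0.2],0],[[0,0,-0.215],0],[[0,0,-0.22],0],[[0,0,-0.22],0]])

```text
time_s: 20.12
tool_pos: [0.4593, 0.3685, 0.3032]
tool_rot: [-179.5, -2.3, -81.4]
force: [-0.1, -0.6, -8.0]
grip_width: 0.0118
```

```bash
python3 - <<'E'
from m import *
s=env.get_obs(); print(s['time_s'],s['qpos'].round(1),s['tool_pos'],s['tool_rot'],s['force'])
p,r=tcp(); print(r.round(3)); go([.69,-.049,.305],86.8)
E
```

```text
20.125 [-53.7  10.   12.8  85.5  -0.   85.5 147.6] [0.45929962 0.36845214 0.30324857] [-179.49936109   -2.25042329  -81.38901233] [-0.09207568 -0.63116468 -7.98276785]
[[ 0.15  -0.989  0.015]
 [-0.988 -0.15  -0.038]
 [ 0.039 -0.009 -0.999]]
shift [ 0.447  -0.1655  0.0173] turn -2.935
```

Emit:
move_arm(steps=[[[0.006,-0.002,0],0.08],[[0.022,-0.008,0.001],0.2],[[0.044,-0.016,0.002],0.37],[[0.067,-0.025,0.003],0.54],[[0.09,-0.033,0.004],0.71],[[0.112,-0.042,0.004],0.88],[[0.134,-0.05,0.005],1.05],[[0.157,-0.058,0.006],1.22],[[0.18,-0.066,0.007],1.39],[[0.202,-0.075,0.008],1.55],[[0.218,-0.081,0.009],1.65],[[0.2235,-0.083,0.009],1.68]])

```text
time_s: 21.62
tool_pos: [0.5751, 0.1582, 0.3032]
tool_rot: [-177.8, 0.7, -177.8]
force: [-0.3, 0.6, -6.6]
grip_width: 0.0115
```

```bash
python3 - <<'E'
from m import *
s=env.get_obs(); print(s['time_s'],s['qpos'].round(1),s['tool_pos'],s['tool_rot'],s['force'])
p,r=tcp(); go([.69,-.049,.305],86.8)
E
```

```text
21.625 [-44.6  10.8  29.6  85.8  -3.   84.6  77. ] [0.57509942 0.15815937 0.30316203] [-177.76698539    0.68818797 -177.7833455 ] [-0.25707332  0.57534009 -6.58833657]
shift [-0.1068 -0.2113  0.0077] turn 1.665
```

Emit:
move_arm(steps=[[[-0.003,-0.006,0],0.08],[[-0.011,-0.021,0.001],0.2],[[-0.021,-0.042,0.002],0.37],[[-0.032,-0.063,0.003],0.54],[[-0.043,-0.084,0.003],0.71],[[-0.053,-0.106,0.004],0.88],[[-0.064,-0.127,0.005],1.05],[[-0.075,-0.148,0.006],1.22],[[-0.086,-0.169,0.007],1.39],[[-0.096,-0.19,0.008],1.55],[[-0.104,-0.206,0.008],1.64],[[-0.107,-0.211,0.008],1.665],[[-0.107,-0.211,0.008],1.665],[[-0.107,-0.211,0.008],1.665]])

```text
time_s: 23.38
tool_pos: [0.6907, -0.0448, 0.3054]
tool_rot: [179.1, 2.0, 87.1]
force: [0.4, -0.4, -6.3]
grip_width: 0.0114
```

```bash
python3 - <<'E'
from m import *
s=env.get_obs(); print(s['time_s'],s['qpos'].round(1),s['tool_pos'],s['tool_rot'],s['force'])
im,d,C=shot('wrist'); W=pts(d,C); np.savez('w4',im=im,d=d); im2,d2,C2=shot('top'); W2=pts(d2,C2)
for n,V in(('wrist',W),('top',W2)):
    Z=V.reshape(-1,3); z=Z[:,2]; m=(z>.12)&(z<.2)&(Z[:,1]>-.12)&(Z[:,1]<.05)&(Z[:,0]<.72)&(Z[:,0]>.4)
    rect(Z[m],n+' deck'); q=Z[m]; e=q[(q[:,0]>.64)]; rect(e,n+' endpart')
go([.647,-.0468,.305],86.8)
save('w4.png',np.hstack([cv2.resize(im,(440,330)),cv2.resize(im2[100:265,200:380],(360,330))]))
E
```

```text
23.375 [-31.2  26.8  47.5  71.8 -17.6  88.2  10.4] [ 0.69068193 -0.04475235  0.30537087] [179.05348456   1.97750491  87.12517562] [ 0.40475684 -0.39251642 -6.34905006]
wrist deck 8857 c [535.7 -39.4] size [110.9 265.3] ang 86.63 z [0.124 0.148 0.184]
wrist endpart 1149 c [654.9  -5.8] size [29.8 31.3] ang 87.04 z [0.157 0.17  0.193]
top deck 399 c [528.2 -79.1] size [ 30.2 254.8] ang 86.64 z [0.126 0.147 0.182]
top endpart few 4
shift [-0.0038 -0.0436  0.    ] turn 0.005
```

View pics/w4.png

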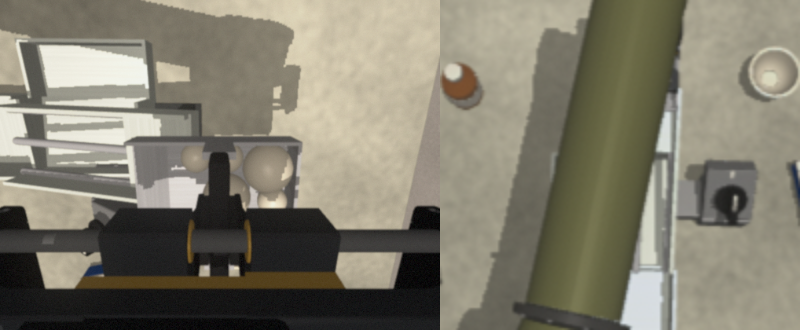

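Emit:
move_arm(steps=[[[0,-0.022,0],0.007],[[0,-0.0437,0],0.007],[[0,-0.0437,0],0.007],[[0,-0.0437,0.006],0.007],[[0,-0.0437,0.014],0.007],[[0,-0.0437,0.022],0.007],[[0,-0.0437,0.028],0.007],[[0,-0.0437,0.03],0.007],[[0,-0.0437,0.03],0.007],[[0,-0.0437,0.03],0.007]])

```text
time_s: 24.72
tool_pos: [0.6479, -0.0454, 0.2753]
tool_rot: [179.0, 2.0, 86.5]
force: [0.1, -0.1, -6.5]
grip_width: 0.0118
```

```bash
python3 - <<'E'
from m import *
s=env.get_obs(); print(s['time_s'],s['tool_pos'],s['tool_rot'],s['force'],s['wrist_torque'])
im,d,C=shot('wrist'); im2,d2,C2=shot('side'); np.savez('s4',im=im2,d=d2)
W=pts(d,C)
p=proj([.64,-.046,.2],C2); print(p); u,v=map(int,p)
for q in('small1_center','large1_center'):
    for r in env.cut_out('side',q): print(q,round(r['conf'],2),np.round(r['uv']))
save('w5.png',np.hstack([cv2.resize(im[100:420,60:420],(400,355)),cv2.resize(im2[v-80:v+80,u-90:u+90],(400,355))]))
E
```

```text
24.725 [ 0.64788057 -0.04544576  0.27527692] [178.95620226   2.04858257  86.54358115] [ 0.10913382 -0.14756315 -6.47807825] [ 0.14145967 -0.05707443 -0.0439536 ]
[257.81250377 150.35457539]
small1_center 0.6 [261. 140.]
small1_center 0.24 [290. 145.]
large1_center 0.43 [254. 140.]
large1_center 0.35 [289. 148.]
```

View pics/w5.png

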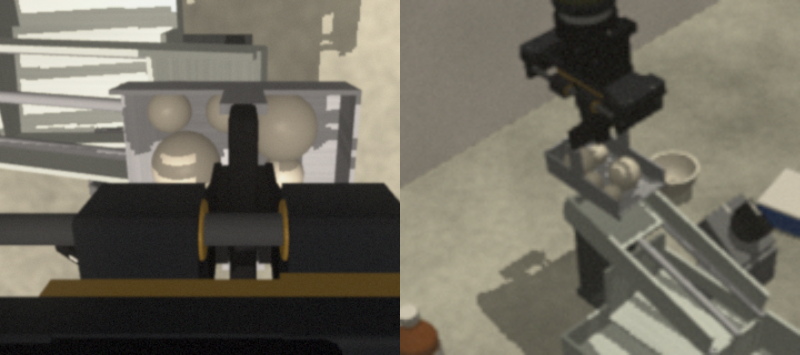

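Emit:
move_arm(steps=[[[0.0024,0,0.002],0],[[0.0024,0,0.005],0],[[0.0024,0,0.008],0],[[0.0024,0,0.01],0],[[0.0024,0,0.01],0]])

```text
time_s: 25.55
tool_pos: [0.6481, -0.0438, 0.2661]
tool_rot: [178.9, 2.0, 86.5]
force: [-2.2, -1.0, 0.8]
grip_width: 0.0119
```

Emit:
move_arm(steps=[[[0,-0.002,0],0],[[0,-0.005,0.001],0],[[0,-0.008,0.002],0]], hand=0.63, squeeze=10)

```text
time_s: 25.92
tool_pos: [0.6398, -0.0432, 0.2631]
tool_rot: [179.0, 2.1, 86.5]
force: [-2.5, 0.3, 2.7]
grip_width: 0.0161
```

Emit:
move_arm(steps=[[[0,-0.004,0.0012],0],[[0,-0.008,0.0025],0]], hand=0.57)

```text
time_s: 26.18
tool_pos: [0.6315, -0.0427, 0.2599]
tool_rot: [179.0, 2.1, 86.5]
force: [-3.4, -0.1, 0.9]
grip_width: 0.0187
```

```bash
python3 - <<'E'
from m import *
s=env.get_obs(); print(s['time_s'],s['tool_pos'],s['force'],s['wrist_torque'],s['grip_width'])
im,d,C=shot('side'); W=pts(d,C); z=W[...,2]
m=(np.abs(W[...,0]-.64)<.1)&(np.abs(W[...,1]+.046)<.06)&(z>.19)&(z<.32)
im3=cv2.resize(im[60:240,170:350],(600,600)); save('w6.png',im3)
E
```

```text
26.175 [ 0.6315074  -0.04269748  0.25988506] [-3.37068466 -0.09043984  0.94877173] [-0.16336232  0.50799855 -0.01732224] 0.018723635642254006
```

View pics/w6.png

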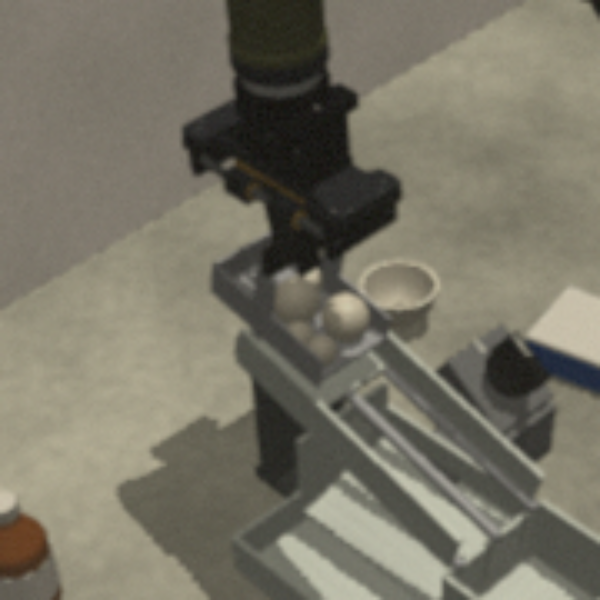

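The pan is pivoting spout-down over the end wall as planned. Its balls have gathered at the spout at about (330,330) in the crop. I'll continue the tip.

Emit:
move_arm(steps=[[[0,-0.0035,0.0016],0],[[0,-0.0075,0.0032],0]], hand=0.517)

```text
time_s: 26.48
tool_pos: [0.6242, -0.0422, 0.2564]
tool_rot: [179.0, 2.1, 86.5]
force: [-3.4, -1.3, -0.4]
grip_width: 0.0211
```

Emit:
move_arm(steps=[[[0,-0.0035,0.002],0],[[0,-0.0072,0.004],0]], hand=0.471)

```text
time_s: 26.72
tool_pos: [0.6171, -0.0418, 0.2522]
tool_rot: [179.0, 2.0, 86.6]
force: [-3.2, -0.3, -0.8]
grip_width: 0.0225
```

Emit:
move_arm(steps=[[[0,-0.0035,0.0022],0],[[0,-0.007,0.0044],0]], hand=0.425)

```text
time_s: 26.98
tool_pos: [0.6107, -0.0414, 0.2479]
tool_rot: [179.0, 2.0, 86.6]
force: [-1.8, 0.0, -0.3]
grip_width: 0.0246
```

```bash
cat > look.py <<'E'
from m import *
def look():
    s=env.get_obs(); print(round(s['time_s'],2),s['tool_pos'].round(4),s['force'].round(1),round(s['grip_width'],4))
    for n in('side','wrist'):
        im,d,C=shot(n); W=pts(d,C); np.savez('l_'+n,im=im,d=d)
        for q in('small1_center','large1_center'):
            for r in env.cut_out(n,q):
                if r['conf']>.2: print(n,q,round(r['conf'],2),np.round(r['uv']),np.nanmedian(W[r['region']],0).round(3))
    W=pts(np.load('l_side.npz')['d'],cam('side')); m=(np.abs(W[...,0]-.62)<.12)&(np.abs(W[...,1]+.046)<.047)&(W[...,2]>.16)&(W[...,2]<.34)
    return W[m]
look()
E
python3 look.py
```

```text
26.98 [ 0.6107 -0.0414  0.2479] [-1.8  0.  -0.3] 0.0246
side small1_center 0.49 [285. 169.] [ 0.551 -0.066  0.169]
side large1_center 0.72 [258. 158.] [ 0.626 -0.044  0.185]
wrist small1_center 0.59 [203. 189.] [ 0.531 -0.04   0.058]
wrist large1_center 0.98 [163. 184.] [ 0.522 -0.01   0.149]
wrist large1_center 0.32 [309. 224.] [ 0.634 -0.03   0.205]
```

Emit:
move_arm(steps=[[[0,-0.004,0.003],0],[[0,-0.0077,0.0061],0],[[0,-0.0077,0.0061],0],[[0,-0.0077,0.0061],0],[[0,-0.0077,0.0061],0],[[0,-0.0077,0.0061],0]], hand=0.33)

```text
time_s: 28.02
tool_pos: [0.6031, -0.0415, 0.2419]
tool_rot: [179.0, 2.1, 86.5]
force: [-0.3, 0.1, -0.5]
grip_width: 0.029
```

```bash
python3 look.py
```

```text
28.02 [ 0.6031 -0.0415  0.2419] [-0.3  0.1 -0.5] 0.029
side small1_center 0.37 [280. 249.] [0.435 0.086 0.027]
side large1_center 0.52 [333. 248.] [ 0.303 -0.     0.045]
wrist small1_center 0.67 [ 23. 201.] [ 0.31  -0.046  0.041]
wrist large1_center 0.57 [ 14. 160.] [ 0.316 -0.003  0.038]
wrist large1_center 0.5 [ 19. 200.] [ 0.31  -0.046  0.041]
```

```bash
cat > blobs.py <<'E'
from m import *
def blobs(n='side',f=None):
    f=np.load(f or 'l_%s.npz'%n); W=pts(f['d'],cam(n)); im=f['im'].astype(int)
    S=(W-np.array([.5125,-.039,0]))@R.from_euler('z',-3.3,degrees=True).as_matrix()
    tray=(np.abs(S[...,0])<92)&(S[...,0]>-.1)&(S[...,0]<.1)&(S[...,1]>.04)&(S[...,1]<.15)
    print(n,'tray floor z',np.nanpercentile(S[tray][:,2],[5,20,50,80,95]).round(3))
    warm=(im[...,0]-im[...,2]>25)&(im.min(-1)>60)
    for nm,m in(('warm',warm&(S[...,0]>-.3)&(S[...,0]<.25)&(S[...,1]>-.07)&(S[...,1]<.16)&(S[...,2]>.012)),):
        k,l,st,c=cv2.connectedComponentsWithStats(m.astype(np.uint8))
        for i in range(1,k):
            if st[i,4]>15: print(nm,c[i].round(),st[i,4],'sorter',np.nanmedian(S[l==i],0).round(3))
    return W,im,S
if __name__=='__main__': blobs('side'); blobs('wrist')
E
python3 blobs.py
```

```text
side tray floor z [0.002 0.019 0.474 0.633 0.658]
warm [344. 241.] 46 sorter [-0.21  -0.019  0.044]
warm [334. 249.] 38 sorter [-0.21   0.026  0.045]
wrist tray floor z [-0.     0.005  0.024  0.267  0.324]
warm [163.  62.] 427 sorter [-0.025  0.127  0.031]
warm [117.  68.] 428 sorter [-0.073  0.121  0.031]
warm [195.  74.] 390 sorter [0.007 0.115 0.031]
warm [ 11. 163.] 737 sorter [-0.2    0.024  0.041]
warm [ 17. 202.] 953 sorter [-0.203 -0.02   0.043]
warm [468. 356.] 28 sorter [0.136 0.03  0.331]
warm [321. 351.] 21 sorter [0.1   0.03  0.329]
```

The depth blobs show three small balls in the side tray (sorter x -0.073, -0.025 and 0.007, y≈0.12) and two large ones in the low-end tray (x≈-0.20). The pan is empty. Now I'll reverse the path and re-grip it level.

Emit:
move_arm(steps=[[[0,0.004,-0.003],0],[[0,0.0077,-0.0061],0]], hand=0.47, squeeze=20)

```text
time_s: 28.58
tool_pos: [0.6108, -0.0417, 0.2483]
tool_rot: [179.0, 2.1, 86.5]
force: [-0.3, -0.7, 0.3]
grip_width: 0.0241
```

Emit:
move_arm(steps=[[[0,0.0035,-0.0022],0],[[0,0.007,-0.0044],0]], hand=0.517)

```text
time_s: 28.82
tool_pos: [0.6178, -0.0421, 0.2529]
tool_rot: [179.0, 2.1, 86.5]
force: [-1.2, -0.4, 0.3]
grip_width: 0.0213
```

Emit:
move_arm(steps=[[[0,0.0036,-0.002],0],[[0,0.0072,-0.004],0]], hand=0.563)

```text
time_s: 29.08
tool_pos: [0.625, -0.0424, 0.2568]
tool_rot: [179.0, 2.1, 86.5]
force: [0.2, 0.5, 0.1]
grip_width: 0.019
```

Emit:
move_arm(steps=[[[0,0.0037,-0.0016],0],[[0,0.0075,-0.0032],0]], hand=0.61)

```text
time_s: 29.32
tool_pos: [0.6323, -0.0426, 0.2601]
tool_rot: [179.0, 2.1, 86.5]
force: [-0.6, -0.5, 0.1]
grip_width: 0.0173
```

Emit:
move_arm(steps=[[[0,0.004,-0.0012],0],[[0,0.008,-0.0025],0]], hand=0.667)

```text
time_s: 29.58
tool_pos: [0.6403, -0.0429, 0.2627]
tool_rot: [179.0, 2.1, 86.5]
force: [-0.1, -0.1, 0.9]
grip_width: 0.0147
```

Emit:
move_arm(steps=[[[0,0.004,-0.001],0],[[0,0.008,-0.002],0],[[0,0.008,-0.002],0],[[0,0.008,-0.002],0]], hand=0.95, squeeze=45)

```text
time_s: 30.08
tool_pos: [0.6477, -0.0433, 0.2644]
tool_rot: [179.0, 2.1, 86.5]
force: [0.0, 0.8, -3.0]
grip_width: 0.0118
```

Emit:
move_arm(steps=[[[0,0,-0.01],0],[[0,0,-0.025],0],[[0,0,-0.04],0],[[0,0,-0.05],0],[[0,0,-0.05],0]])

```text
time_s: 30.7
tool_pos: [0.6477, -0.0417, 0.3161]
tool_rot: [178.9, 2.0, 86.5]
force: [0.5, -0.2, -3.5]
grip_width: 0.0118
```

```bash
python3 - <<'E'
from m import *
s=env.get_obs(); print(s['time_s'],s['tool_pos'],s['force'],s['grip_width'])
im,d,C=shot('wrist'); p,r=tcp(); Q=((pts(d,C)-p)@r).reshape(-1,3)  # tool coords
m=(np.abs(Q[:,1])<.1)&(np.abs(Q[:,0])<.07)&(Q[:,2]>.03)&(Q[:,2]<.09); q=Q[m]
print('pan tool z pct',np.percentile(q[:,2],[1,5,20,50,80,95]).round(3))
b=(q[:,2]<.052)&(q[:,2]>.038); print(np.percentile(q[b],[1,99],axis=0).round(3)); rect(q[b],'rim tool')
go([.577,.157,.315],-177.8)
E
```

```text
30.7 [ 0.6477197  -0.04169897  0.31612193] [ 0.53568178 -0.15937477 -3.53345335] 0.011786268112380316
pan tool z pct [0.04  0.042 0.058 0.075 0.077 0.078]
[[-0.016 -0.074  0.039]
 [ 0.039  0.069  0.052]]
rim tool 2406 c [33.   5.3] size [ 55.9 155.6] ang 21.44 z [0.041 0.043 0.05 ]
shift [ 0.1939 -0.082  -0.0083] turn -1.669
```

Emit:
move_arm(steps=[[[0.014,-0.006,0],-0.12],[[0.036,-0.015,-0.002],-0.3],[[0.058,-0.025,-0.003],-0.48],[[0.08,-0.034,-0.004],-0.66],[[0.102,-0.043,-0.005],-0.84],[[0.124,-0.052,-0.006],-1.02],[[0.146,-0.062,-0.007],-1.2],[[0.165,-0.07,-0.008],-1.38],[[0.182,-0.077,-0.008],-1.55],[[0.194,-0.082,-0.008],-1.669]])

```text
time_s: 32.0
tool_pos: [0.5762, 0.1581, 0.3135]
tool_rot: [-177.8, 0.7, -177.5]
force: [-0.1, 0.4, -3.4]
grip_width: 0.0119
```

```bash
python3 -c "
from m import *
s=env.get_obs(); print(s['time_s'],s['qpos'].round(1),s['force']); go([.461,.361,.31],-81.4)"
```

```text
32.0 [-45.6  10.9  31.   84.6  -3.3  85.8  77.7] [-0.10384925  0.44038624 -3.38727237]
shift [ 0.1062  0.2076 -0.0056] turn -1.677
```

Emit:
move_arm(steps=[[[0.006,0.012,0],-0.12],[[0.018,0.035,-0.001],-0.3],[[0.03,0.058,-0.002],-0.48],[[0.042,0.082,-0.002],-0.66],[[0.054,0.106,-0.003],-0.84],[[0.066,0.13,-0.004],-1.02],[[0.078,0.154,-0.004],-1.2],[[0.09,0.177,-0.005],-1.38],[[0.1,0.196,-0.006],-1.55],[[0.106,0.2076,-0.006],-1.677],[[0.106,0.2076,-0.006],-1.677],[[0.106,0.2076,-0.006],-1.677]])

```text
time_s: 33.5
tool_pos: [0.4636, 0.3595, 0.3108]
tool_rot: [-179.4, -2.3, -81.9]
force: [0.3, -0.7, -2.1]
grip_width: 0.0112
```

```bash
python3 - <<'E'
from m import *
s=env.get_obs(); print(s['time_s'],s['qpos'].round(1),s['tool_pos'],s['tool_rot'],s['force'])
im,d,C=shot('wrist'); W=pts(d,C); z=W[...,2]; g=im.max(-1)
m=(np.hypot(W[...,0]-.464,W[...,1]-.361)<.13)&(z<.02)&(z>-.01)
rect(W[m&(g<70)],'mat wrist')
im2,d2,C2=shot('side'); W2=pts(d2,C2); g2=im2.max(-1); m=(np.hypot(W2[...,0]-.464,W2[...,1]-.361)<.13)&(W2[...,2]<.02)&(W2[...,2]>-.01)
rect(W2[m&(g2<50)],'mat side')
p,r=tcp(); go(np.array([.4634,.3612,.097])+.011*r[:,2],-81.4)
E
```

```text
33.5 [-5.420e+01  9.600e+00  1.440e+01  8.520e+01 -1.000e-01  8.620e+01
  1.481e+02] [0.46360598 0.35952875 0.3107612 ] [-179.43905826   -2.27942191  -81.92830894] [ 0.27377648 -0.70398666 -2.06521963]
mat wrist 3311 c [467.8 329.4] size [187.7  40.2] ang 8.44 z [0.002 0.004 0.005]
mat side 2602 c [458.1 367.9] size [188.8 111.5] ang 10.95 z [-0.002  0.001  0.004]
shift [-0.0101  0.0022  0.2248] turn -0.009
```

Emit:
move_arm(steps=[[[-0.002,0.001,0.03],-0.009],[[-0.004,0.002,0.07],-0.009],[[-0.006,0.0022,0.11],-0.009],[[-0.008,0.0022,0.15],-0.009],[[-0.009,0.0022,0.185],-0.009],[[-0.0101,0.0022,0.205],-0.009],[[-0.0101,0.0022,0.216],-0.009],[[-0.0101,0.0022,0.222],-0.009],[[-0.0101,0.0022,0.225],-0.009],[[-0.0101,0.0022,0.225],-0.009],[[-0.0101,0.0022,0.225],-0.009]])

```text
time_s: 34.98
tool_pos: [0.4635, 0.3622, 0.0871]
tool_rot: [-179.4, -2.2, -81.2]
force: [-1.4, -1.4, 3.2]
grip_width: 0.0119
```

Emit:
move_arm(steps=[[[0,0,0],0],[[0,0,0],0],[[0,0,0],0],[[0,0,0],0]], hand=0.4, squeeze=20)

```text
time_s: 35.48
tool_pos: [0.4629, 0.3621, 0.0859]
tool_rot: [-179.4, -2.2, -81.2]
force: [-0.0, 0.6, 0.7]
grip_width: 0.0258
```

Emit:
move_arm(steps=[[[0,0,0],0],[[0,0,0],0],[[0,0,0],0],[[0,0,-0.03],0],[[0,0,-0.08],0],[[0,0,-0.14],0],[[0,0,-0.2],0],[[0,0,-0.22],0],[[0,0,-0.22],0]], hand=-0.4)

```text
time_s: 36.6
tool_pos: [0.4602, 0.3707, 0.3077]
tool_rot: [-179.3, -2.1, -81.2]
force: [0.6, -0.0, -1.6]
grip_width: 0.0609
```

```bash
python3 - <<'E'
from knob import *
import blobs as B
s=env.get_obs(); print(s['time_s'],s['tool_pos'],s['force'])
im,d,C=shot('wrist'); W=pts(d,C); z=W[...,2]
m=(np.hypot(W[...,0]-.464,W[...,1]-.361)<.11)
rect(W[m&(z>.092)&(z<.125)],'bar'); rect(W[m&(z>.03)&(z<.048)],'rim')
o={}
for n in('side','top'):
    im,d,C=shot(n); np.savez('l_'+n,im=im,d=d); o[n]=im; B.blobs(n)
    V=pts(d,C)
    for q in('slide_box','reagent','mortar'):
        for r in env.cut_out(n,q)[:1]: print(q,n,round(r['conf'],2),np.round(r['uv']),np.nanmedian(V[r['region']],0).round(3))
    if n=='top': knob(V)
save('fin.png',np.vstack([cv2.resize(o['top'][130:300,110:450],(600,300)),cv2.resize(o['side'][130:370,80:560],(600,300))]))
E
```

```text
36.6 [0.46017706 0.3707441  0.30773717] [ 0.55848594 -0.03968971 -1.56803875]
bar 827 c [463.7 362.5] size [11.6 87. ] ang 9.09 z [0.108 0.11  0.111]
rim 814 c [468.3 363.4] size [145.7  87.4] ang 8.93 z [0.033 0.04  0.041]
side tray floor z [-0.001  0.003  0.021  0.114  0.154]
warm [262. 231.] 44 sorter [-0.003  0.116  0.028]
warm [266. 238.] 31 sorter [-0.034  0.125  0.028]
warm [344. 241.] 50 sorter [-0.21  -0.018  0.044]
warm [279. 247.] 44 sorter [-0.082  0.121  0.028]
warm [334. 250.] 44 sorter [-0.211  0.027  0.045]
slide_box side 0.76 [357. 166.] [ 0.469 -0.354  0.038]
reagent side 0.19 [281. 246.] [0.436 0.087 0.028]
mortar side 0.63 [287. 147.] [ 0.724 -0.288  0.032]
top tray floor z [-0.     0.004  0.008  0.044  0.146]
warm [264. 196.] 28 sorter [0.003 0.113 0.031]
warm [260. 206.] 31 sorter [-0.03   0.126  0.03 ]
warm [262. 220.] 29 sorter [-0.077  0.118  0.03 ]
warm [289. 263.] 88 sorter [-0.214  0.024  0.045]
warm [304. 263.] 87 sorter [-0.213 -0.025  0.046]
slide_box top 0.91 [397. 205.] [ 0.484 -0.367  0.041]
reagent top 0.83 [211. 144.] [0.696 0.245 0.087]
mortar top 0.98 [368. 136.] [ 0.728 -0.283  0.027]
peaks n rel G0 mm []
bar 27 (480.47320556640625, -153.42776489257812) (52.13054275512695, 13.492000579833984) 1.8746378421783447 top rel 26.218212680405166
```

View pics/fin.png

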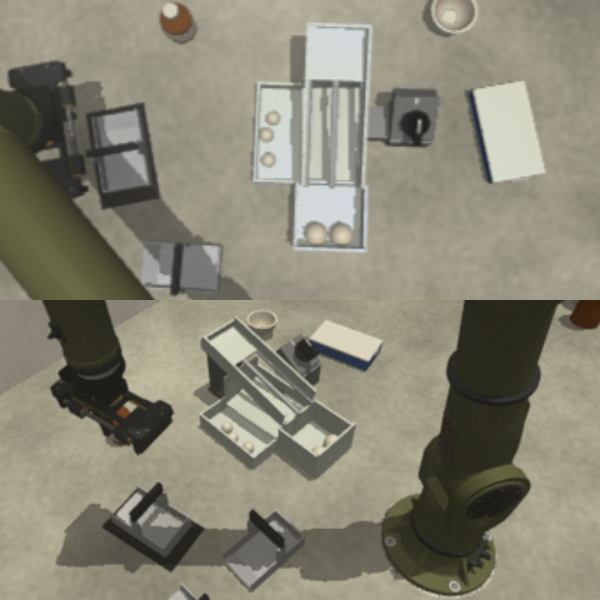

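The final picture shows three small balls in the side tray at (270,140) and two large ones in the low-end tray at (328,233). The empty pan stands upright on its mat at (122,155), and the bystanders are where they were.

```bash
python3 -c "
from cell import env
print(env.get_obs()['time_s'],env.sign_off())"
```

```text
the job is handed in; nothing more can be done
37.05 None
```

The job is done and was handed in at 37 s of the 72 s allowed. The sign-off gives no verdict.

**What I did**
- **Knob:** I turned it from about +57° until its white line met the mark, then pulled it out against its stop. The first squeeze jammed on the ends of the knob's bar, so I re-gripped it at a turned angle.
- **Pour:** The moves have no tilt axis, so I rested the level pan on the sorter's end wall. I then loosened the jaws around its bar step by step so that it tipped spout-down onto the deck. Reversing the same path levelled and re-gripped the pan.
- **Pan:** I set it back upright on its mat within about 2 mm of where it started.

**Last checks**
- **Balls:** Both the top and side cameras show three small balls in the side tray and two large ones in the low-end tray. The pan is empty.
- **Lock:** The close wrist camera measured 11.9 mm of pull against a 12 mm stop. A rough reading of 27 points from the top camera at the end also shows the knob still out.
- **Knob angle:** By eye the line and the mark agree within about 1°. The depth fit gave about 2°, which is within what I'd expect from its noise.
- **Slide box, bottle and mortar:** Positions agree with the start to within a few millimetres. For the bottle, the final side-camera detection was a low-confidence false hit on a ball in the side tray, so that check rests on the top camera alone.

An early test at the arm's reach limit left the tool about 2° off vertical for the rest of the run, with no effect on the result.

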